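# Stack the brass sieve and cover in the sieve nest

### The arm

A 7-joint arm with a two-finger parallel gripper is mounted at the origin on the work surface. World frame = base frame: x ahead of the robot, y to its left, z up, the work surface at z = 0. Lengths are in m, angles in rad, forces in N, time in s.
With the tool pointing down it reaches from about 0.425 to 0.875 m from the base axis. Payload 8.4 kg.
Tool frame: the origin (TCP) lies midway between the tips of the shut fingers; the grasp point (between the pads) lies 19 mm behind it; z points along the fingers, y is the line along which they close (so a half turn about z gives the same grasp; the last joint's range is limited). The gripper opens to 87 mm and grips with 3 to 60 N. Pads are 19 mm wide; open, the fingers measure 117 mm over their backs; the gripper's body (75 mm by 190 mm) begins 51 mm behind the grasp point.
Start: joints at [1.07, 0.333, 0.04, 1.465, -0.013, 1.343, -0.059], TCP at [0.254, -0.598, 0.19] pointing down, gripper open.
Joint ranges: [-2.58, 2.58], [-0.38, 2.09], [-1.3, 1.39], [0.25, 2.4], [-1.5, 4.64], [0.08, 2.09], [-2.65, 2.65]. Speed limits (rad/s): [2.22, 2.22, 2.79, 2.79, 3.14, 3.14, 3.14].

### API

Orientations are given as a unit quaternion [w, x, y, z].
In Python, from cell import r, camera, order gives the robot as it stands.
- The arm moves only by the shell command python3 -m jog 'ROWS' [FORCE]. ROWS is JSON, a list of rows, each an object of numbers: "x", "y", "z": the shift along the tool's x, y, z in units of 30 mm (1.0 is 30 mm); "yaw": the turn about the tool's z in rad; "claw": the opening in per cent of the stroke, from 0 (shut) to 100 (fully open). A call has 1 to 5 rows; each row is the pose to reach, as a shift and turn from the pose commanded when the call began, along the tool's axes at that moment; what a row does not reach only later rows make up. A row lasts 1/10 s, in which the tool goes at most 50 mm and 8.59 degrees, less where a joint would pass 70% of its speed; a pose out of reach is approached as far as the arm can. A call with a gripper value outside its range is refused whole. The fingers move at their own pace and stop on an object; FORCE is the grip in N (left out, the last holds). Time passes only in rows, so rows that repeat a pose let the fingers close. It gives the time, the measured TCP pose, the force, the opening and the grip force at its end, in the units of the state.
- r.sense(): the state, without advancing time (a new reading comes with each control period).
- camera(name): name is "side" or "top"; returns a dict with "image" (400x640x3 uint8, red, green, blue), "K" (3x3 intrinsics, pixels), "pose" (4x4, takes a point from camera to world coordinates). Camera axes: x right, y down, z forward; pixel columns grow to the right and rows downward; lengths in m; the calibration is good to about 2 mm. A picture is of the moment at which its call begins. There is no depth.
- order.finish_job(): hands the job in; it is judged then, once.
The state is a dict: "time": time; "qpos": joint angles; "qd": joint speeds; "effort": joint torques, N m; "tcp_pos": TCP position; "orientation": TCP orientation; "force": force on the tool from outside, world axes, zero at the start; "moment": the same for the moment, N m; "opening": opening from 0.0 (shut) to 1.0 (fully open); "grip_force": force on a finger pad.
Only numpy, scipy, OpenCV 4.12 (cv2) and the standard library are available. Lean on these libraries where they do the work, as an engineer would, in place of code of your own. Each camera call takes 0.05 s, during which the arm holds its last target. There are 200 camera calls.

### The job

Build up the small sieve set in the four-post nest: the steel pan already stands inside the posts. Gently set the brass sieve squarely on the pan, mesh end down and rim up as it lies now, then set the steel cover with the black knob squarely on top of the sieve, so that all three sit flat and level one on another between the posts, and let go. The steel sieve and the white jar cap are not wanted.

Things in the scene. Friction and masses are not known exactly. Their poses are not given: they have to be found in the camera images.
- nest: Fixture fixed to the bench, may be turned: aluminium plate 130 x 130 x 12 mm with four upright steel posts, 10 mm diameter, tops 83 mm above the bench, centred at +-29.7 mm in plate x and y: pocket 74 mm across, 49 mm gap between neighbouring posts, so fingers closing along plate x or y pass between them. Origin: centre of the underside, on the bench; z up, x and y along the plate's sides.
- pan: Round open stainless steel pan, 54 mm outside diameter, 30 mm high, 3 mm wall, about 0.12 kg, loose but already standing upright on the plate between the posts, within a few mm of the centre. Its rim is 42 mm above the bench. Origin: centre of its underside, z up.
- sieve: Brass sieve: brass ring, dark mesh at its flat bottom, open on top; 54 mm outside diameter, 28 mm high, 3 mm wall, about 0.11 kg; lies on the bench open side up. Origin: centre of its underside, z up; 42 mm above the bench when it sits on the pan. A steel-coloured sieve of the same size nearby is not wanted.
- cover: Cover: flat steel disc 54 mm diameter, 8 mm thick, with an upright black knob on its centre, 18 mm diameter, 26 mm high (top 34 mm above the underside), about 0.14 kg; lies on the bench knob up. Origin: centre of its underside, z up; 70 mm above the bench when it sits on the sieve. A white jar cap without a knob nearby is not wanted.
Not all that is in view belongs to the job. What is shaped like the cover but orange, pink or turquoise is not meant.

How it is judged:
On the way, in this order (a step that is already met when the one before it is completed fails the run):
1. the brass sieve sits on the pan between the posts, level and released (horizontal distance between each of pan, sieve and nest below 0.014 m and z of pan in the frame of nest between 0.007 and 0.017 m and angle between each of pan, sieve's own z axis and vertical below 0.175 rad and z of sieve in the frame of nest between 0.036 and 0.048 m and contact force between sieve and the fingers below 0.3 N and linear speed of sieve below 0.02 m/s), for 0.2 s.
2. the cover sits on the brass sieve, level and released (horizontal distance between each of pan, sieve, cover and nest below 0.014 m and z of pan in the frame of nest between 0.007 and 0.017 m and angle between each of pan, sieve, cover's own z axis and vertical below 0.175 rad and z of sieve in the frame of nest between 0.036 and 0.048 m and z of cover in the frame of nest between 0.063 and 0.077 m and contact force between cover and the fingers below 0.3 N and linear speed of cover below 0.02 m/s), for 0.2 s.
At the end, for the whole second after the job is handed in: Pan on the nest's plate, brass sieve on the pan, cover on the sieve: each centred within 14 mm of the nest's centre, level within 10 degrees and at its seated height (pan within 5 mm, sieve within 6 mm, cover within 7 mm), released and at rest (all of step 2 and contact force between sieve and the fingers below 0.3 N and linear speed of sieve below 0.02 m/s); the robot touches nothing.
It fails at once if the sieve or the cover is rammed onto the stack (contact over 80 N) (contact force between sieve and pan above 80 N or contact force between cover and sieve above 80 N).
It fails at once if the sieve or the cover is dropped into the nest (falls freely there from more than about 25 mm) ((horizontal distance between sieve and nest below 0.05 m and linear speed of sieve above 0.7 m/s and contact force between sieve and the fingers below 0.3 N) or (horizontal distance between cover and nest below 0.05 m and linear speed of cover above 0.7 m/s and contact force between cover and the fingers below 0.3 N)).
It also fails if it takes over 59 s, if anything falls off the work surface, if the arm or the gripper's body presses on something with over 40 N, if the wrist force passes 120 N, or if a joint passes its speed limit or range.

## Working session

There is one attempt and no reset: what is moved stays moved. The work goes in short steps, Python scripts to look and compute and a shell command to move; the robot and the scene stay as the last step left them, time stands still between calls to the robot, and variables do not carry over. Pictures are saved under pics/ and viewed, at most 13 in all, crops included, and the job is handed in when it is done.

```bash
ls; mkdir -p pics; python3 - <<'E'
from cell import r,camera
import cv2,numpy as np
for n in("top","side"):
    c=camera(n); cv2.imwrite(f"pics/{n}0.png",c["image"][:,:,::-1]); print(n,c["K"].round(1).tolist(),c["pose"].round(3).tolist())
s=r.sense(); print(s["tcp_pos"],s["orientation"],s["opening"],s["time"])
E
```

```text
pics
top [[467.0, 0.0, 319.5], [0.0, 467.0, 205.3], [0.0, 0.0, 1.0]] [[0.018, -0.994, 0.108, 0.464], [-0.999, -0.021, -0.03, 0.063], [0.032, -0.107, -0.994, 1.153], [0.0, 0.0, 0.0, 1.0]]
side [[439.5, 0.0, 321.6], [0.0, 439.5, 200.8], [0.0, 0.0, 1.0]] [[-0.995, -0.032, 0.092, 0.476], [-0.096, 0.513, -0.853, 0.925], [-0.02, -0.858, -0.513, 0.563], [0.0, 0.0, 0.0, 1.0]]
[ 0.25396552 -0.59781216  0.18873197] [-7.23444875e-04  9.79894415e-01  1.99515346e-01 -1.96951723e-04] 1.0042618033831219 0.1
```

View pics/top0.png

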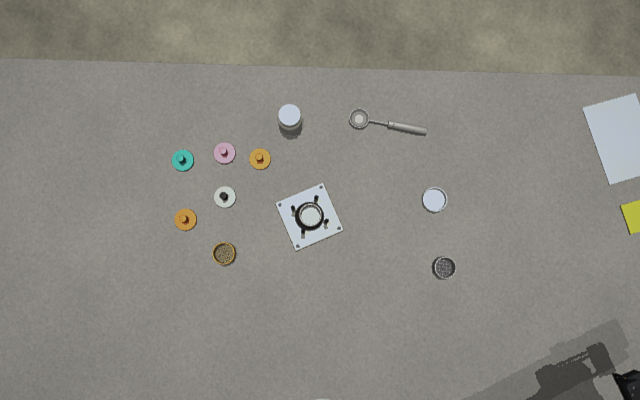

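View pics/side0.png

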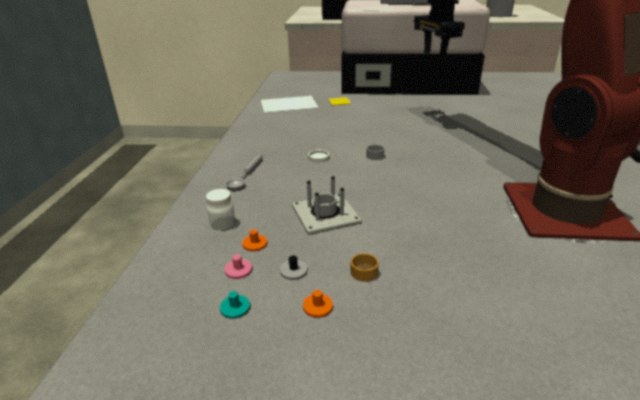

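The top view shows the brass sieve at (224,254), the cover with black knob at (225,197), the nest with pan at (310,216) and the unwanted cap and steel sieve at (434,200) and (444,268). Next I'll measure them.

```bash
cat > h.py <<'E'
import cv2,numpy as np
from cell import r,camera
def ray(c,uv,z):
    d=c["pose"][:3,:3]@np.linalg.solve(c["K"],[uv[0],uv[1],1.]); o=c["pose"][:3,3]
    return (o+d*(z-o[2])/d[2])[:2]
def blob(m,uv,rad):
    """largest contour of mask within rad of uv"""
    k=np.zeros(m.shape,np.uint8); cv2.circle(k,uv,rad,255,-1)
    cs,_=cv2.findContours(((m>0)*k).astype(np.uint8),cv2.RETR_EXTERNAL,cv2.CHAIN_APPROX_NONE)
    return max(cs,key=cv2.contourArea)
def go(x,y,z,ang=None):
    """shift in tool axes (30 mm units) and yaw to reach; ang = world angle of closing line"""
    s=r.sense(); w,a,b,c=s["orientation"]
    from scipy.spatial.transform import Rotation as T
    R=T.from_quat([a,b,c,w]).as_matrix()
    d=R.T@(np.array([x,y,z])-s["tcp_pos"])/.03
    out=[*d.round(2)]
    if ang is not None:
        cur=np.arctan2(R[1,1],R[0,1]); e=(cur-ang+np.pi/4)%(np.pi/2)-np.pi/4
        out+=["yaw mod 90deg",round(e,3),"mod 180",round((cur-ang+np.pi/2)%np.pi-np.pi/2,3)]
    print("t",round(s["time"],2),"tcp",s["tcp_pos"].round(4),"shift",[str(o) for o in out],"q7",s["qpos"][6].round(2))
E
cat > m.py <<'E'
from h import *
c=camera("top"); im=c["image"]; hsv=cv2.cvtColor(im,cv2.COLOR_RGB2HSV)
for n,m,uv,z in(("sieve",hsv[...,1]>90,(224,254),.028),("cover",hsv[...,2]>150,(225,197),.008)):
    b=blob(m,uv,17); (u,v),rad=cv2.minEnclosingCircle(b); e=cv2.fitEllipse(b); print(n,(u,v),rad,e,ray(c,e[0],z))
b=blob(hsv[...,2]>150,(310,216),48); q=cv2.boxPoints(cv2.minAreaRect(b)); P=np.array([ray(c,p,.012) for p in q])
print("nest",P.round(4).tolist(),P.mean(0),[np.degrees(np.arctan2(*(P[(i+1)%4]-P[i])[::-1]))%90 for i in range(4)],[np.linalg.norm(P[(i+1)%4]-P[i]) for i in range(4)])
E
python3 m.py; python3 - <<'E'
import cv2,numpy as np
a=cv2.imread("pics/top0.png"); s=cv2.imread("pics/side0.png")
cv2.imwrite("pics/crop0.png",np.vstack([cv2.resize(a[150:280,190:360],(680,260*2))[:300*2]]))
E
```

```text
sieve (223.48484802246094, 252.96969604492188) 11.68249797821045 ((223.3883819580078, 252.92701721191406), (21.87482452392578, 22.804853439331055), 83.34760284423828) [0.46739996 0.25577733]
cover (224.2870330810547, 196.3148193359375) 10.92730712890625 ((224.20957946777344, 196.26766967773438), (20.55219841003418, 21.134929656982422), 30.580598831176758) [0.60586168 0.2626888 ]
nest [[0.5938, 0.1391], [0.648, 0.0222], [0.5292, -0.0312], [0.4765, 0.085]] [0.56188848 0.05376492] [np.float64(24.863910143227372), np.float64(24.18871389800364), np.float64(24.392569184278784), np.float64(24.739692298042343)] [np.float64(0.12885120946908854), np.float64(0.13025977781194256), np.float64(0.12760063926417714), np.float64(0.12920134818975573)]
```

View pics/crop0.png

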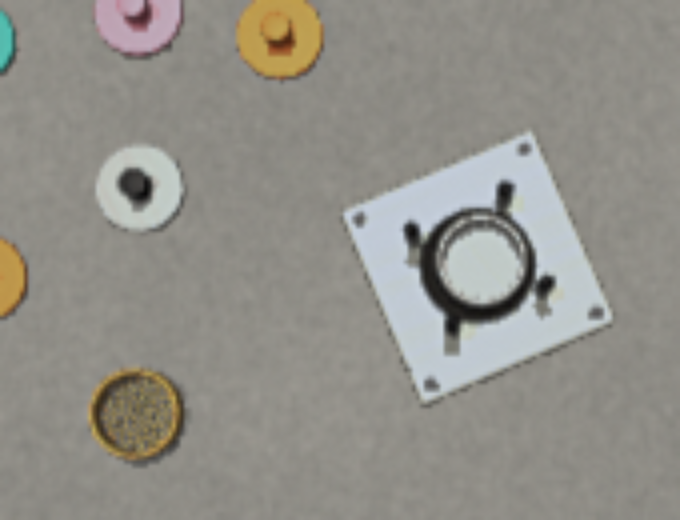

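The crop shows the pan well centred between the posts, the nest turned about 24.5°, and the cover and brass sieve free of their neighbours.

```bash
python3 -c "
from h import *
go(.56,-.2,.19,np.radians(114.5)); go(.4674,.2558,.1,np.radians(114.5))"
```

```text
t 0.15 tcp [ 0.254  -0.5979  0.1889] shift ['14.57', '-8.22', '-0.03', 'yaw mod 90deg', '-0.026', 'mod 180', '-0.026'] q7 -0.06
t 0.15 tcp [ 0.254  -0.5979  0.1889] shift ['17.67', '-23.4', '2.99', 'yaw mod 90deg', '-0.026', 'mod 180', '-0.026'] q7 -0.06
```

```bash
R='[{"x":14.6,"y":-8.2,"yaw":-0.026,"claw":100},{"x":14.6,"y":-8.2,"yaw":-0.026},{"x":14.6,"y":-8.2,"yaw":-0.026},{"x":14.6,"y":-8.2,"yaw":-0.026},{"x":14.6,"y":-8.2,"yaw":-0.026}]'; python3 -m jog '[{"x":14.6,"y":-8.2,"yaw":-0.026},{"x":14.6,"y":-8.2,"yaw":-0.026},{"x":14.6,"y":-8.2,"yaw":-0.026},{"x":14.6,"y":-8.2,"yaw":-0.026},{"x":14.6,"y":-8.2,"yaw":-0.026}]'; python3 -c "
from h import *
go(.4674,.2558,.19,np.radians(114.5))"
```

```text
t 0.15 tcp [ 0.254  -0.5979  0.1889] shift ['17.67', '-23.41', '-0.01', 'yaw mod 90deg', '-0.026', 'mod 180', '-0.026'] q7 -0.06$[0]: bad value
```

```bash
python3 -m jog '[{"x":14.6,"y":-8.2,"z":0,"yaw":-0.026,"claw":100},{"x":14.6,"y":-8.2,"z":0,"yaw":-0.026,"claw":100},{"x":14.6,"y":-8.2,"z":0,"yaw":-0.026,"claw":100},{"x":14.6,"y":-8.2,"z":0,"yaw":-0.026,"claw":100},{"x":14.6,"y":-8.2,"z":0,"yaw":-0.026,"claw":100}]'; python3 -c "
from h import *
go(.4674,.2558,.19,np.radians(114.5))"
```

```text
time: 0.65
tcp_pos: [0.4077, -0.3985, 0.1895]
orientation: [-0.0, 0.977, 0.212, -0.0]
force: [0.4, -0.4, 0.6]
opening: 0.997
grip_force: 0.0
t 0.65 tcp [ 0.4077 -0.3985  0.1895] shift ['10.86', '-19.02', '-0.02', 'yaw mod 90deg', '0.0', 'mod 180', '0.0'] q7 -0.46
```

```bash
python3 -m jog '[{"x":10.9,"y":-19,"z":0,"yaw":0,"claw":100},{"x":10.9,"y":-19,"z":0,"yaw":0,"claw":100},{"x":10.9,"y":-19,"z":0,"yaw":0,"claw":100},{"x":10.9,"y":-19,"z":0,"yaw":0,"claw":100},{"x":10.9,"y":-19,"z":0,"yaw":0,"claw":100}]'; python3 -m jog '[{"x":6.7,"y":-11.8,"z":0,"yaw":0,"claw":100},{"x":6.7,"y":-11.8,"z":0,"yaw":0,"claw":100},{"x":6.7,"y":-11.8,"z":0,"yaw":0,"claw":100},{"x":6.7,"y":-11.8,"z":0,"yaw":0,"claw":100},{"x":6.7,"y":-11.8,"z":0,"yaw":0,"claw":100}]';python3 -c "
from h import *
go(.4674,.2558,.19,np.radians(114.5))"
```

```text
time: 1.15
tcp_pos: [0.4298, -0.1494, 0.1895]
orientation: [0.0, 0.977, 0.212, -0.0]
force: [1.0, 0.0, 0.0]
opening: 1.003
grip_force: 0.0
time: 1.65
tcp_pos: [0.452, 0.0995, 0.1897]
orientation: [0.0, 0.977, 0.212, 0.0]
force: [1.3, -0.5, -0.5]
opening: 0.997
grip_force: 0.0
t 1.65 tcp [0.452  0.0995 0.1897] shift ['2.63', '-4.53', '-0.01', 'yaw mod 90deg', '-0.0', 'mod 180', '-0.0'] q7 -1.43
```

Tracking is good. Now above the sieve at about z = 0.07 (sieve top at 0.028), then a look.

```bash
python3 -m jog '[{"x":2.63,"y":-4.53,"z":0,"yaw":0,"claw":100},{"x":2.63,"y":-4.53,"z":0,"yaw":0,"claw":100},{"x":2.63,"y":-4.53,"z":0,"yaw":0,"claw":100},{"x":2.63,"y":-4.53,"z":0,"yaw":0,"claw":100},{"x":2.63,"y":-4.53,"z":1.5,"yaw":0,"claw":100}]'; python3 -m jog '[{"x":0,"y":0,"z":1.5,"yaw":0,"claw":100},{"x":0,"y":0,"z":2.5,"yaw":0,"claw":100},{"x":0,"y":0,"z":2.5,"yaw":0,"claw":100}]';python3 -c "
from h import *
go(.4674,.2558,.007,np.radians(114.5))
c=camera('side'); cv2.imwrite('pics/s1.png',cv2.resize(c['image'][170:320,250:450,::-1],(800,600)))
hsv=cv2.cvtColor(c['image'],cv2.COLOR_RGB2HSV)
m=cv2.inRange(hsv,(10,120,60),(25,255,220)); b=blob(m,(364,267),20); print(cv2.boundingRect(b),cv2.fitEllipse(b))
P=c['pose']
for p in([.4674,.2558,.014],):
    q=c['K']@(P[:3,:3].T@(np.array(p)-P[:3,3])); print(q[:2]/q[2])
"
```

```text
time: 2.15
tcp_pos: [0.4702, 0.2587, 0.1485]
orientation: [-0.002, 0.977, 0.214, 0.004]
force: [1.2, 0.4, -0.2]
opening: 0.998
grip_force: 0.0
time: 2.45
tcp_pos: [0.4649, 0.2518, 0.0656]
orientation: [0.001, 0.977, 0.212, -0.004]
force: [0.1, -0.2, 0.2]
opening: 1.0
grip_force: 0.0
t 2.45 tcp [0.4649 0.2518 0.0656] shift ['0.15', '-0.09', '1.95', 'yaw mod 90deg', '0.0', 'mod 180', '0.0'] q7 -1.9
(350, 253, 29, 28) ((364.0130310058594, 266.5539855957031), (27.373382568359375, 29.17938804626465), 141.17431640625)
[364.58157651 266.935179  ]
```

View pics/s1.png

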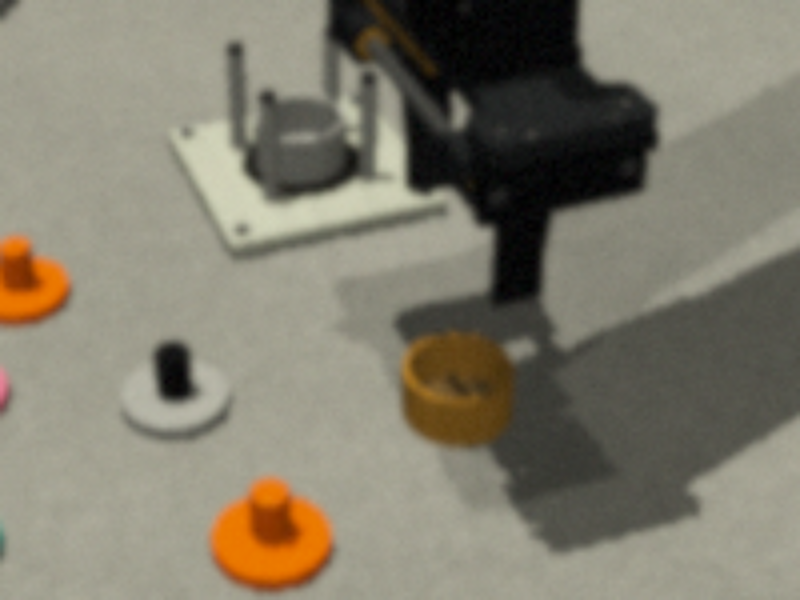

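The side view shows the sieve at crop (458,388), agreeing with the top-view estimate to about 1 mm, with the open fingers above it. Descend and grip.

```bash
python3 -m jog '[{"x":0.0,"y":0,"z":0,"yaw":0,"claw":100},{"x":0,"y":0,"z":0,"yaw":0,"claw":100}]';python3 -c "
from h import *
go(.4674,.2558,.007,np.radians(114.5))"
```

```text
time: 2.7
tcp_pos: [0.469, 0.2546, 0.0717]
orientation: [-0.0, 0.977, 0.212, 0.002]
force: [0.1, 0.0, 0.0]
opening: 0.998
grip_force: 0.0
t 2.7 tcp [0.469  0.2546 0.0717] shift ['-0.04', '-0.06', '2.16', 'yaw mod 90deg', '-0.0', 'mod 180', '-0.0'] q7 -1.9
```

```bash
python3 -m jog '[{"x":0,"y":0,"z":0.7,"yaw":0,"claw":100},{"x":0,"y":0,"z":1.3,"yaw":0,"claw":100},{"x":0,"y":0,"z":1.8,"yaw":0,"claw":100},{"x":0,"y":0,"z":2.1,"yaw":0,"claw":100},{"x":0,"y":0,"z":2.1,"yaw":0,"claw":100}]' 15; python3 -m jog '[{"x":0,"y":0,"z":0,"yaw":0,"claw":40},{"x":0,"y":0,"z":0,"yaw":0,"claw":40},{"x":0,"y":0,"z":0,"yaw":0,"claw":40},{"x":0,"y":0,"z":0,"yaw":0,"claw":40},{"x":0,"y":0,"z":0,"yaw":0,"claw":40}]' 15
```

```text
time: 3.2
tcp_pos: [0.4674, 0.2538, 0.006]
orientation: [0.0, 0.977, 0.212, -0.001]
force: [0.0, -0.1, 0.2]
opening: 1.003
grip_force: 0.0
time: 3.7
tcp_pos: [0.4679, 0.254, 0.0068]
orientation: [-0.0, 0.977, 0.212, 0.0]
force: [0.5, 0.4, 0.3]
opening: 0.627
grip_force: 0.0
```

```bash
python3 -m jog '[{"x":0,"y":0,"z":0,"yaw":0,"claw":40},{"x":0,"y":0,"z":0,"yaw":0,"claw":40},{"x":0,"y":0,"z":0,"yaw":0,"claw":40},{"x":0,"y":0,"z":0,"yaw":0,"claw":40}]' 15;  python3 -m jog '[{"x":0,"y":0,"z":-0.5,"yaw":0,"claw":40},{"x":0,"y":0,"z":-1.2,"yaw":0,"claw":40},{"x":0,"y":0,"z":-2.5,"yaw":0,"claw":40},{"x":0,"y":0,"z":-3.6,"yaw":0,"claw":40},{"x":0,"y":0,"z":-4,"yaw":0,"claw":40}]'; python3 -c "
from h import *
c=camera('top'); print(ray(c,(310,215.75),.042), ray(c,(310,215.75),.012))
im=c['image']; hsv=cv2.cvtColor(im,cv2.COLOR_RGB2HSV); k=im[150:280,190:360,::-1]; d=camera('side')['image'][150:320,250:450,::-1]
cv2.imwrite('pics/p2.png',np.hstack([cv2.resize(k,(400,300)),cv2.resize(d,(400,300))]))
go(.5619,.0538,.127,np.radians(114.5))"
```

```text
time: 4.1
tcp_pos: [0.4677, 0.254, 0.0066]
orientation: [-0.0, 0.977, 0.212, -0.0]
force: [-0.7, -0.0, -0.4]
opening: 0.41
grip_force: 0.0
time: 4.6
tcp_pos: [0.4691, 0.2554, 0.1311]
orientation: [-0.0, 0.977, 0.213, 0.003]
force: [-0.4, 1.3, -0.2]
opening: 0.399
grip_force: 0.0
[0.55924715 0.05145945] [0.56181963 0.05114624]
t 4.7 tcp [0.4689 0.2548 0.1291] shift ['0.04', '7.38', '0.07', 'yaw mod 90deg', '0.0', 'mod 180', '0.0'] q7 -1.85
```

View pics/p2.png

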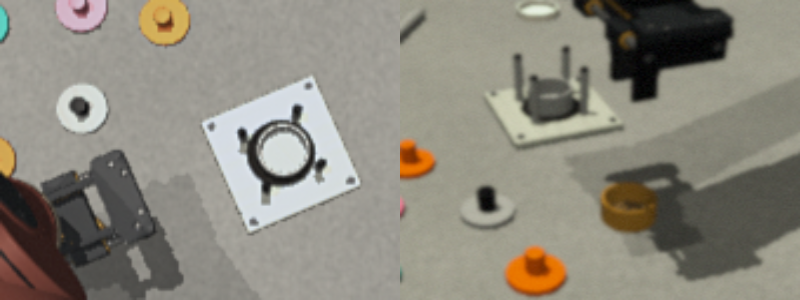

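The fingers closed to 0.40 without gripping; the side view shows the sieve still on the bench at crop (630,207). I'll compare where the fingertips appear with where the TCP should project.

```bash
python3 -c "
from h import *
s=r.sense(); t=s['tcp_pos']
from scipy.spatial.transform import Rotation as T
w,a,b,e=s['orientation']; R=T.from_quat([a,b,e,w]).as_matrix(); print(t,R.round(3).tolist(),s['opening'])
out=[]
for n in('side','top'):
    c=camera(n); im=c['image'].copy(); P=c['pose']
    k=cv2.resize(im[150:320,270:440] if n=='side' else im[170:300,180:310],(400,400))[:,:,::-1].copy()
    for p,col in((t,(0,0,255)),(t+R[:,1]*.018,(0,255,0)),(t-R[:,1]*.018,(255,0,0)),(t-R[:,2]*.07,(255,255,0))):
        q=c['K']@(P[:3,:3].T@(p-P[:3,3])); q=q[:2]/q[2]; print(n,q.round(1))
        q=((q-[270,150])*400/170 if n=='side' else (q-[180,170])*400/130).astype(int); cv2.circle(k,tuple(map(int,q)),4,col,-1)
    out.append(k)
    hsv=cv2.cvtColor(im,cv2.COLOR_RGB2HSV)
    if n=='side': bb=blob(cv2.inRange(hsv,(10,120,60),(25,255,220)),(364,267),30); print(cv2.fitEllipse(bb)[0],ray(c,cv2.fitEllipse(bb)[0],.014))
cv2.imwrite('pics/p3.png',np.hstack(out))
"
```

```text
[0.46887416 0.25478663 0.12908402] [[0.91, 0.415, 0.004], [0.415, -0.91, 0.001], [0.004, 0.001, -1.0]] 0.40016751302582515
side [365.7 216.8]
side [361.7 211.8]
side [369.8 222. ]
side [367.1 182.7]
(364.0778503417969, 266.7060852050781) [0.46838107 0.25517653]
top [215.8 252. ]
top [223.6 248.6]
top [208.1 255.3]
top [209.4 251.8]
```

View pics/p3.png

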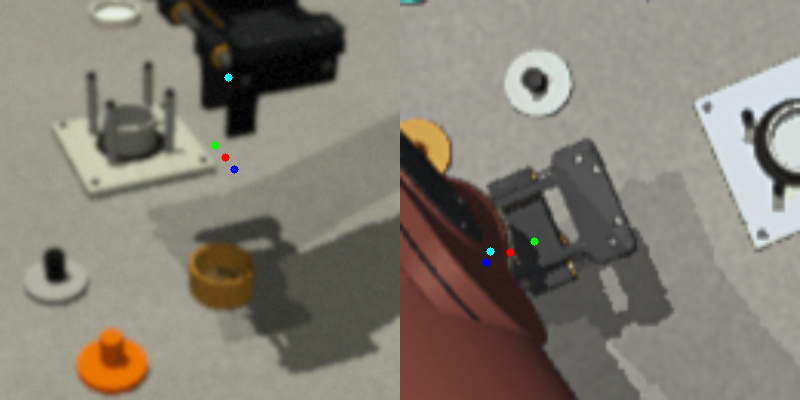

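```bash
python3 -c "
from h import *
c=camera('side'); P=c['pose']
def pr(p): q=c['K']@(P[:3,:3].T@(np.array(p)-P[:3,3])); return (q[:2]/q[2]).round(1)
for dz in (0,.02,.03,.04): print(dz,'s1 expect 379,245',pr([.4649-.415*.050,.2518+.91*.05,.0656+dz]),'now expect 372.4,206.5',pr([.4689-.415*.025,.2548+.91*.025,.129+dz]))
s=r.sense(); print(s['tcp_pos'],s['qpos'].round(3))
"; for i in 1; do python3 -m jog '[{"x":0,"y":0,"z":0,"yaw":0,"claw":100},{"x":0,"y":0,"z":0,"yaw":0,"claw":100},{"x":0,"y":0,"z":1,"yaw":0,"claw":100},{"x":0,"y":0,"z":2,"yaw":0,"claw":100},{"x":0,"y":0,"z":3,"yaw":0,"claw":100}]'; python3 -m jog '[{"x":0,"y":0,"z":0,"yaw":0,"claw":100},{"x":0,"y":0,"z":0.5,"yaw":0,"claw":100},{"x":0,"y":0,"z":1,"yaw":0,"claw":100},{"x":0,"y":0,"z":1,"yaw":0,"claw":100},{"x":0,"y":0,"z":1,"yaw":0,"claw":100}]'; done; python3 -c "
from h import *
s=r.sense(); print(s['tcp_pos'])
d=camera('side')['image'][170:320,250:450,::-1]; cv2.imwrite('pics/p4.png',cv2.resize(d,(800,600)))"
```

```text
0 s1 expect 379,245 [378.2 259.9] now expect 372.4,206.5 [371.5 224.1]
0.02 s1 expect 379,245 [378.7 251. ] now expect 372.4,206.5 [371.9 214.5]
0.03 s1 expect 379,245 [379.  246.4] now expect 372.4,206.5 [372.1 209.6]
0.04 s1 expect 379,245 [379.2 241.8] now expect 372.4,206.5 [372.4 204.7]
[0.46701673 0.25346229 0.12543395] [ 0.109  0.218 -0.771  1.803  0.163  1.187 -1.855]
time: 5.35
tcp_pos: [0.4674, 0.2539, 0.0351]
orientation: [-0.0, 0.977, 0.212, -0.0]
force: [0.4, 0.3, -0.2]
opening: 0.767
grip_force: 0.0
time: 5.85
tcp_pos: [0.4677, 0.2542, 0.0068]
orientation: [-0.0, 0.977, 0.212, -0.0]
force: [0.3, -0.1, -0.4]
opening: 1.0
grip_force: 0.0
[0.46774227 0.25417626 0.00676812]
```

View pics/p4.png

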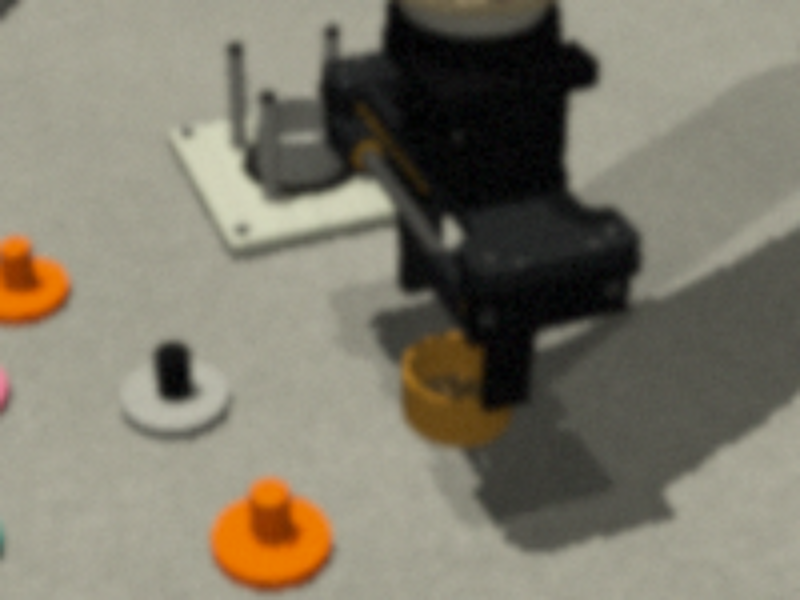

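The picture shows the finger tip at crop (507,403), clearly ~34 mm above the bench though the state says z = 0.007. The tool is really ~34 mm higher than reported, so I go lower in careful steps.

```bash
python3 -m jog '[{"x":0,"y":0,"z":0.4,"yaw":0,"claw":100},{"x":0,"y":0,"z":0.7,"yaw":0,"claw":100},{"x":0,"y":0,"z":0.85,"yaw":0,"claw":100},{"x":0,"y":0,"z":0.85,"yaw":0,"claw":100}]'; python3 -c "
from h import *
c=camera('side'); P=c['pose']; s=r.sense(); t=s['tcp_pos']; print(t,s['force'])
def pr(p): q=c['K']@(P[:3,:3].T@(np.array(p)-P[:3,3])); return (q[:2]/q[2]).round(1)
for dz in (.02,.03,.04): print(dz,pr([t[0]-.415*.05,t[1]+.91*.05,t[2]+dz]))
h=cv2.cvtColor(c['image'],cv2.COLOR_RGB2GRAY); print(h[255:300,372:382:3].T.tolist())
b=blob(cv2.inRange(cv2.cvtColor(c['image'],cv2.COLOR_RGB2HSV),(10,120,60),(25,255,220)),(364,267),30); print(cv2.boundingRect(b))"
```

```text
time: 6.3
tcp_pos: [0.467, 0.2537, -0.0199]
orientation: [0.0, 0.977, 0.212, -0.001]
force: [-1.0, 1.3, 1.1]
opening: 1.0
grip_force: 0.0
[ 0.46730334  0.25398022 -0.0193791 ] [ 0.5537238   0.63120532 -0.30804651]
0.02 [375.3 288.1]
0.03 [375.5 284. ]
0.04 [375.8 279.8]
[[18, 14, 15, 6, 6, 24, 31, 30, 30, 16, 10, 10, 10, 14, 9, 9, 7, 3, 10, 9, 6, 12, 13, 1, 10, 3, 9, 13, 26, 43, 51, 57, 60, 60, 58, 60, 62, 60, 60, 60, 62, 58, 60, 59, 63], [15, 14, 7, 9, 7, 7, 15, 10, 11, 11, 5, 12, 15, 8, 12, 8, 10, 5, 12, 5, 12, 12, 1, 9, 6, 10, 11, 22, 39, 56, 60, 61, 60, 65, 61, 61, 61, 59, 59, 62, 61, 56, 54, 59, 62], [10, 8, 4, 3, 10, 2, 11, 14, 8, 3, 15, 10, 8, 11, 7, 15, 10, 3, 11, 5, 12, 7, 5, 3, 5, 7, 17, 33, 52, 62, 61, 61, 56, 60, 62, 58, 62, 59, 61, 59, 61, 60, 54, 61, 65], [4, 5, 2, 8, 10, 1, 6, 9, 2, 4, 5, 15, 12, 8, 11, 8, 14, 15, 20, 19, 19, 21, 23, 23, 30, 33, 33, 46, 53, 62, 56, 55, 59, 60, 60, 63, 63, 63, 59, 65, 59, 60, 56, 63, 74]]
(350, 254, 20, 28)
```

```bash
python3 -m jog '[{"x":0,"y":0,"z":0.1,"yaw":0,"claw":100},{"x":0,"y":0,"z":0.2,"yaw":0,"claw":100},{"x":0,"y":0,"z":0.27,"yaw":0,"claw":100},{"x":0,"y":0,"z":0.27,"yaw":0,"claw":100}]';  python3 -m jog '[{"x":0,"y":0,"z":0,"yaw":0,"claw":40},{"x":0,"y":0,"z":0,"yaw":0,"claw":40},{"x":0,"y":0,"z":0,"yaw":0,"claw":40},{"x":0,"y":0,"z":0,"yaw":0,"claw":40},{"x":0,"y":0,"z":0,"yaw":0,"claw":40}]' 15; python3 -m jog '[{"x":0,"y":0,"z":0,"yaw":0,"claw":40},{"x":0,"y":0,"z":0,"yaw":0,"claw":40},{"x":0,"y":0,"z":0,"yaw":0,"claw":40}]' 15
```

```text
time: 6.75
tcp_pos: [0.4675, 0.2539, -0.0273]
orientation: [0.0, 0.977, 0.212, -0.0]
force: [0.1, -0.0, 0.6]
opening: 1.003
grip_force: 0.0
time: 7.25
tcp_pos: [0.4677, 0.2541, -0.0269]
orientation: [-0.0, 0.977, 0.212, 0.0]
force: [-0.0, 0.7, 0.2]
opening: 0.628
grip_force: 0.3
time: 7.55
tcp_pos: [0.4677, 0.2542, -0.027]
orientation: [-0.0, 0.977, 0.212, 0.0]
force: [-0.8, 0.2, 1.6]
opening: 0.617
grip_force: 15.0
```

Gripped at 54 mm. Lift and carry.

```bash
python3 -m jog '[{"x":0,"y":0,"z":-0.4,"yaw":0,"claw":40},{"x":0,"y":0,"z":-1.2,"yaw":0,"claw":40},{"x":0,"y":0,"z":-2.5,"yaw":0,"claw":40},{"x":0,"y":0,"z":-3.7,"yaw":0,"claw":40},{"x":0,"y":0,"z":-4,"yaw":0,"claw":40}]'; python3 -c "
from h import *
c=camera('top'); im=c['image']; hsv=cv2.cvtColor(im,cv2.COLOR_RGB2HSV)
b=blob(hsv[...,2]>150,(310,216),48); q=cv2.boxPoints(cv2.minAreaRect(b)); P=np.array([ray(c,p,.012) for p in q]); print(P.mean(0))
m=(hsv[...,2]>150).astype(np.uint8); k=np.zeros_like(m); cv2.circle(k,(310,216),11,1,-1); n,_,st,ce=cv2.connectedComponentsWithStats(m*k); print(st,ce)
go(.5608,.0528,.093,np.radians(114.5))"
```

```text
time: 8.05
tcp_pos: [0.4695, 0.2554, 0.0976]
orientation: [-0.0, 0.977, 0.212, 0.003]
force: [0.3, 0.4, -1.0]
opening: 0.621
grip_force: 15.0
[0.56432215 0.04786419]
[[     0      0    640    400 255706]
 [   300    207     21     19    292]
 [   300    212      1      1      1]
 [   320    212      1      1      1]] [[319.51082884 199.48086083]
 [310.08219178 216.17465753]
 [300.         212.        ]
 [320.         212.        ]]
t 8.1 tcp [0.4695 0.2551 0.0971] shift ['-0.03', '7.4', '0.14', 'yaw mod 90deg', '0.0', 'mod 180', '0.0'] q7 -1.88
```

```bash
python3 -m jog '[{"x":0,"y":1,"z":0,"yaw":0,"claw":40},{"x":0,"y":2.5,"z":0,"yaw":0,"claw":40},{"x":0,"y":4.1,"z":0,"yaw":0,"claw":40},{"x":0,"y":5.6,"z":0,"yaw":0,"claw":40},{"x":0,"y":6.8,"z":0,"yaw":0,"claw":40}]'; python3 -m jog '[{"x":0,"y":0.55,"z":0,"yaw":0,"claw":40},{"x":0,"y":0.55,"z":0,"yaw":0,"claw":40},{"x":0,"y":0.55,"z":0,"yaw":0,"claw":40},{"x":0,"y":0.55,"z":0,"yaw":0,"claw":40}]'; python3 -c "
from h import *
c=camera('side'); P=c['pose']; cv2.imwrite('pics/p5.png',cv2.resize(c['image'][110:240,250:410,::-1],(800,600)))
def pr(p): q=c['K']@(P[:3,:3].T@(np.array(p)-P[:3,3])); return (q[:2]/q[2]).round(1)
go(.5608,.0528,.015,np.radians(114.5))
s=r.sense()['tcp_pos']; b=blob(cv2.inRange(cv2.cvtColor(c['image'],cv2.COLOR_RGB2HSV),(10,120,50),(25,255,220)),(325,165),40); print(cv2.boundingRect(b),'expect',pr([s[0],s[1],s[2]+.027+.014]))
"
```

```text
time: 8.6
tcp_pos: [0.5523, 0.065, 0.0919]
orientation: [0.0, 0.977, 0.211, -0.001]
force: [0.0, 1.0, 0.0]
opening: 0.623
grip_force: 15.0
time: 9.0
tcp_pos: [0.5583, 0.0554, 0.0927]
orientation: [-0.0, 0.977, 0.214, -0.0]
force: [0.7, -0.0, -0.7]
opening: 0.623
grip_force: 15.0
t 9.05 tcp [0.5585 0.0553 0.0929] shift ['0.04', '0.11', '2.6', 'yaw mod 90deg', '0.003', 'mod 180', '0.003'] q7 -1.47
(313, 154, 14, 21) expect [325.9 164.4]
```

View pics/p5.png

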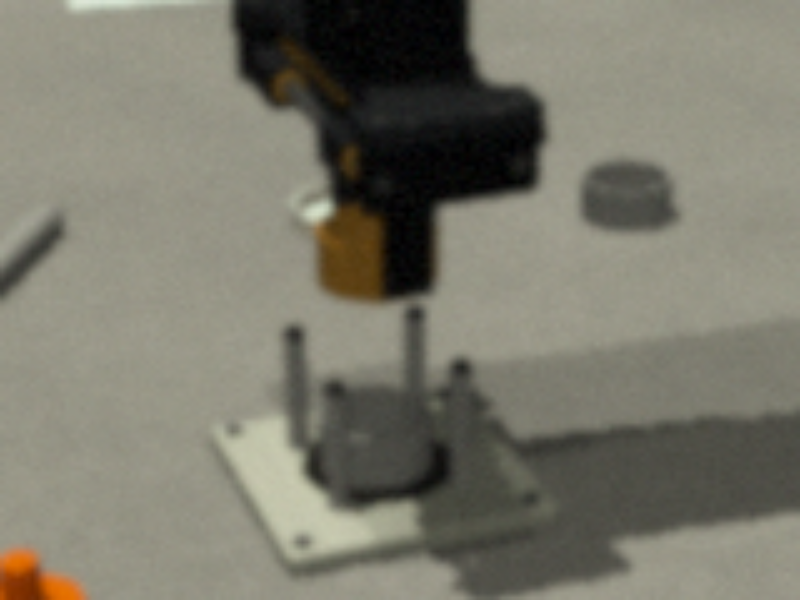

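The sieve hangs over the pocket (crop ~377 column), fingers between posts; post tops at crop (293,330),(415,313),(335,387),(460,367). Use these to check the nest centre.

```bash
python3 -c "
from h import *
c=camera('side')
for p in((293,328),(415,311),(335,385),(460,365)):
    print(ray(c,(250+p[0]/5,110+p[1]*130/600),.083))
print('pan rim',ray(c,(250+380/5,110+410*130/600),.042))
im=c['image'][:,:,:]; m=cv2.inRange(cv2.cvtColor(im,cv2.COLOR_RGB2HSV),(0,0,130),(180,60,255)); b=blob(m,(326,210),45); q=cv2.boxPoints(cv2.minAreaRect(b)); 
h=cv2.approxPolyDP(cv2.convexHull(b),6,True)[:,0]; P=np.array([ray(c,p,.012) for p in h]); print(P.round(4).tolist(),P.mean(0))
"
```

```text
[0.60055198 0.04065659]
[0.54576297 0.01930359]
[0.57523539 0.09623752]
[0.52169641 0.07361912]
pan rim [0.56015687 0.04928604]
[[0.6244, -0.1669], [0.5648, -0.1222], [0.4741, 0.1538], [0.5138, 0.2091], [0.5791, 0.2137], [0.6484, 0.1235], [0.6727, -0.0184]] [0.58246774 0.05608634]
```

```bash
python3 -m jog '[{"x":0.03,"y":0.08,"z":0,"yaw":0,"claw":40},{"x":0.03,"y":0.08,"z":0.5,"yaw":0,"claw":40},{"x":0.03,"y":0.08,"z":1.2,"yaw":0,"claw":40},{"x":0.03,"y":0.08,"z":1.8,"yaw":0,"claw":40},{"x":0.03,"y":0.08,"z":2.2,"yaw":0,"claw":40}]'; python3 -m jog '[{"x":0,"y":0,"z":0,"yaw":0,"claw":40},{"x":0,"y":0,"z":0.1,"yaw":0,"claw":40},{"x":0,"y":0,"z":0.2,"yaw":0,"claw":40},{"x":0,"y":0,"z":0.25,"yaw":0,"claw":40},{"x":0,"y":0,"z":0.3,"yaw":0,"claw":40}]';
```

```text
time: 9.6
tcp_pos: [0.5598, 0.0515, 0.0246]
orientation: [-0.0, 0.977, 0.212, -0.001]
force: [-0.7, -0.2, -1.2]
opening: 0.624
grip_force: 15.0
time: 10.1
tcp_pos: [0.5613, 0.0516, 0.0183]
orientation: [0.0, 0.977, 0.212, 0.0]
force: [0.5, -0.1, -1.3]
opening: 0.624
grip_force: 15.0
```

```bash
python3 -m jog '[{"x":0,"y":0,"z":0.05,"yaw":0,"claw":40},{"x":0,"y":0,"z":0.08,"yaw":0,"claw":40},{"x":0,"y":0,"z":0.08,"yaw":0,"claw":40}]'; python3 -m jog '[{"x":0,"y":0,"z":0.03,"yaw":0,"claw":40},{"x":0,"y":0,"z":0.03,"yaw":0,"claw":40}]'
```

```text
time: 10.4
tcp_pos: [0.5609, 0.0515, 0.0155]
orientation: [-0.0, 0.977, 0.212, -0.0]
force: [0.6, 0.6, -1.2]
opening: 0.62
grip_force: 15.0
time: 10.6
tcp_pos: [0.5612, 0.0516, 0.0151]
orientation: [0.0, 0.977, 0.212, 0.0]
force: [-2.3, -0.4, 3.1]
opening: 0.625
grip_force: 15.0
```

Contact (force −1.2 → +3.1 N) at the expected height. Release and rise.

```bash
python3 -m jog '[{"x":0,"y":0,"z":0,"yaw":0,"claw":80},{"x":0,"y":0,"z":0,"yaw":0,"claw":90},{"x":0,"y":0,"z":0,"yaw":0,"claw":100},{"x":0,"y":0,"z":0,"yaw":0,"claw":100},{"x":0,"y":0,"z":0,"yaw":0,"claw":100}]';  python3 -m jog '[{"x":0,"y":0,"z":-0.5,"yaw":0,"claw":100},{"x":0,"y":0,"z":-1.5,"yaw":0,"claw":100},{"x":0,"y":0,"z":-2.8,"yaw":0,"claw":100},{"x":0,"y":0,"z":-4,"yaw":0,"claw":100},{"x":0,"y":0,"z":-4,"yaw":0,"claw":100}]'; python3 -c "
from h import *
go(.6059,.2627,.135,np.radians(114.5))"
```

```text
time: 11.1
tcp_pos: [0.561, 0.0516, 0.0147]
orientation: [-0.0, 0.977, 0.212, 0.0]
force: [-0.2, 0.1, -0.3]
opening: 0.965
grip_force: 0.0
time: 11.6
tcp_pos: [0.5642, 0.0525, 0.1411]
orientation: [0.001, 0.977, 0.212, 0.004]
force: [0.0, -0.1, -0.5]
opening: 0.998
grip_force: 0.0
t 11.6 tcp [0.5642 0.0525 0.1411] shift ['4.17', '-5.8', '0.22', 'yaw mod 90deg', '0.0', 'mod 180', '0.0'] q7 -1.44
```

```bash
python3 -m jog '[{"x":4.1,"y":-5.8,"z":0,"yaw":0,"claw":60},{"x":4.1,"y":-5.8,"z":0,"yaw":0,"claw":60},{"x":4.1,"y":-5.8,"z":0,"yaw":0,"claw":50},{"x":4.1,"y":-5.8,"z":0,"yaw":0,"claw":50},{"x":4.1,"y":-5.8,"z":0,"yaw":0,"claw":50}]';  python3 -m jog '[{"x":0,"y":0,"z":0.8,"yaw":0,"claw":50},{"x":0,"y":0,"z":1.6,"yaw":0,"claw":50},{"x":0,"y":0,"z":2,"yaw":0,"claw":50},{"x":0,"y":0,"z":2,"yaw":0,"claw":50}]'; python3 -c "
from h import *
c=camera('top'); im=c['image']; k=im[185:245,270:350,::-1]
d=camera('side'); hsv=cv2.cvtColor(d['image'],cv2.COLOR_RGB2HSV)
cv2.imwrite('pics/p6.png',np.hstack([cv2.resize(k,(400,300)),cv2.resize(d['image'][160:300,250:410,::-1],(400,300))]))
b=blob(cv2.inRange(cv2.cvtColor(im,cv2.COLOR_RGB2HSV),(10,90,40),(30,255,255)),(310,216),25); print('sieve rim',cv2.fitEllipse(b),ray(c,cv2.fitEllipse(b)[0],.070))
m=hsv[...,2]<60; b=blob(m,(293,263),9); x,y,w,h=cv2.boundingRect(b); print('knob',x,y,w,h,ray(d,(x+w/2-.5,y+h/2-.5),.021))
b=blob(cv2.inRange(hsv,(0,0,130),(180,60,255)),(293,270),17); b=cv2.convexHull(b); x,y,w,h=cv2.boundingRect(b); print('disc',x,y,w,h,ray(d,(x+w/2-.5,y+h-.5),0))
go(.6059,.2627,-.02,np.radians(114.5))"
```

```text
time: 12.1
tcp_pos: [0.5991, 0.2681, 0.1352]
orientation: [-0.002, 0.976, 0.216, 0.0]
force: [-0.8, 0.6, 0.2]
opening: 0.628
grip_force: 0.0
time: 12.5
tcp_pos: [0.5997, 0.2599, 0.0731]
orientation: [0.0, 0.977, 0.212, -0.002]
force: [0.6, -0.0, 0.5]
opening: 0.504
grip_force: 0.0
sieve rim ((309.75628662109375, 213.89212036132812), (22.676950454711914, 23.967975616455078), 100.19867706298828) [0.56117246 0.05240491]
knob 289 255 11 15 [0.6048726  0.25912938]
disc 276 255 25 33 [0.60982104 0.30931738]
t 12.6 tcp [0.6011 0.2608 0.0756] shift ['0.17', '0.01', '3.19', 'yaw mod 90deg', '-0.0', 'mod 180', '-0.0'] q7 -1.86
```

View pics/p6.png

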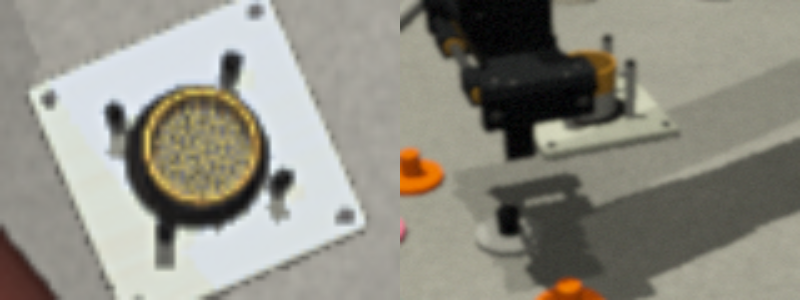

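Picture: brass sieve sits concentric on the pan, level, between posts (crop centre (203,145)); fingers hang above the cover's knob at (508,218). Correct x by 5 mm and go down.

```bash
python3 -m jog '[{"x":0.16,"y":0.02,"z":0,"yaw":0,"claw":50},{"x":0.16,"y":0.02,"z":1,"yaw":0,"claw":50},{"x":0.16,"y":0.02,"z":2,"yaw":0,"claw":50},{"x":0.16,"y":0.02,"z":2.6,"yaw":0,"claw":50},{"x":0.16,"y":0.02,"z":2.8,"yaw":0,"claw":50}]'; python3 -m jog '[{"x":0,"y":0,"z":0.15,"yaw":0,"claw":50},{"x":0,"y":0,"z":0.25,"yaw":0,"claw":50},{"x":0,"y":0,"z":0.35,"yaw":0,"claw":50},{"x":0,"y":0,"z":0.35,"yaw":0,"claw":50}]'; python3 -c "
from h import *
c=camera('side'); cv2.imwrite('pics/p7.png',cv2.resize(c['image'][215:305,240:360,::-1],(800,600)))
go(.6057,.262,-.02)"
```

```text
time: 13.1
tcp_pos: [0.6048, 0.2619, -0.0107]
orientation: [0.0, 0.977, 0.212, -0.001]
force: [-0.2, -0.7, 0.1]
opening: 0.503
grip_force: 0.0
time: 13.5
tcp_pos: [0.6056, 0.2625, -0.0194]
orientation: [-0.0, 0.977, 0.212, 0.0]
force: [-0.9, 0.5, 0.1]
opening: 0.499
grip_force: 0.0
t 13.55 tcp [ 0.6056  0.2625 -0.0193] shift ['-0.0', '0.02', '0.02'] q7 -1.9
```

View pics/p7.png

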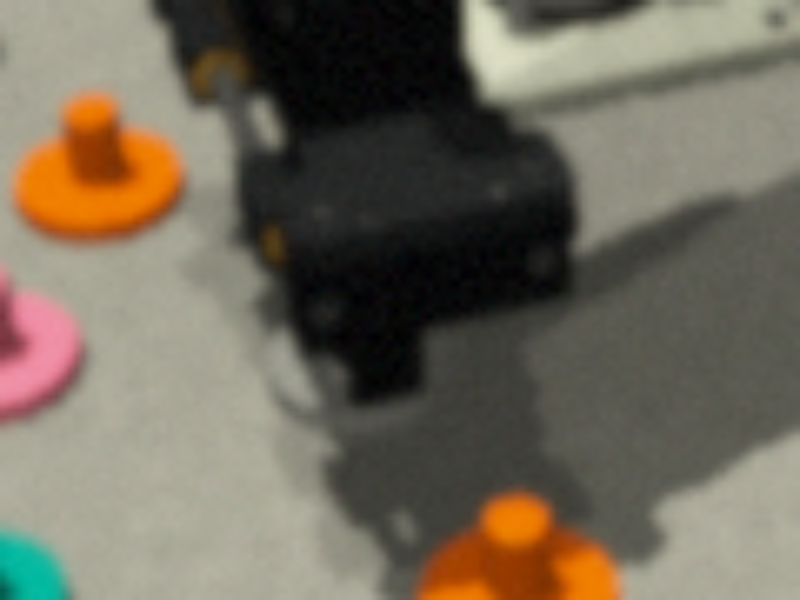

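The near finger tip is just above the disc at crop (385,395). Close on the knob.

```bash
python3 -m jog '[{"x":0,"y":0,"z":0,"yaw":0,"claw":5},{"x":0,"y":0,"z":0,"yaw":0,"claw":5},{"x":0,"y":0,"z":0,"yaw":0,"claw":5},{"x":0,"y":0,"z":0,"yaw":0,"claw":5},{"x":0,"y":0,"z":0,"yaw":0,"claw":5}]' 25; python3 -m jog '[{"x":0,"y":0,"z":0,"yaw":0,"claw":5},{"x":0,"y":0,"z":0,"yaw":0,"claw":5}]' 25
```

```text
time: 14.05
tcp_pos: [0.6054, 0.2624, -0.0198]
orientation: [-0.0, 0.977, 0.212, 0.0]
force: [0.2, -0.0, 0.5]
opening: 0.199
grip_force: 25.0
time: 14.25
tcp_pos: [0.6054, 0.2624, -0.0197]
orientation: [-0.0, 0.977, 0.212, 0.0]
force: [-0.4, -0.3, 0.2]
opening: 0.199
grip_force: 25.0
```

```bash
python3 -m jog '[{"x":0,"y":0,"z":-0.4,"yaw":0,"claw":5},{"x":0,"y":0,"z":-1.2,"yaw":0,"claw":5},{"x":0,"y":0,"z":-2.5,"yaw":0,"claw":5},{"x":0,"y":0,"z":-3.7,"yaw":0,"claw":5},{"x":0,"y":0,"z":-4.4,"yaw":0,"claw":5}]'; python3 -m jog '[{"x":0,"y":0,"z":0,"yaw":0,"claw":5},{"x":0,"y":0,"z":0,"yaw":0,"claw":5}]';  python3 -c "
from h import *
go(.5611,.0532,.112,np.radians(114.5))"
```

```text
time: 14.75
tcp_pos: [0.6062, 0.2633, 0.1163]
orientation: [-0.0, 0.977, 0.212, 0.002]
force: [0.3, 0.7, -1.3]
opening: 0.196
grip_force: 25.0
time: 14.95
tcp_pos: [0.6053, 0.2623, 0.1124]
orientation: [0.0, 0.977, 0.212, 0.0]
force: [-0.5, 0.4, -1.4]
opening: 0.203
grip_force: 25.0
t 14.95 tcp [0.6053 0.2623 0.1124] shift ['-4.23', '5.73', '0.01', 'yaw mod 90deg', '0.0', 'mod 180', '0.0'] q7 -1.84
```

```bash
python3 -m jog '[{"x":-0.6,"y":0.8,"z":0,"yaw":0,"claw":5},{"x":-1.5,"y":2,"z":0,"yaw":0,"claw":5},{"x":-2.4,"y":3.3,"z":0,"yaw":0,"claw":5},{"x":-3.3,"y":4.5,"z":0,"yaw":0,"claw":5},{"x":-4,"y":5.4,"z":0,"yaw":0,"claw":5}]'; python3 -m jog '[{"x":-0.23,"y":0.33,"z":0,"yaw":0,"claw":5},{"x":-0.23,"y":0.33,"z":0,"yaw":0,"claw":5},{"x":-0.23,"y":0.33,"z":0,"yaw":0,"claw":5},{"x":-0.23,"y":0.33,"z":0,"yaw":0,"claw":5}]';  python3 -c "
from h import *
go(.5611,.0532,.0503,np.radians(114.5))
c=camera('side'); cv2.imwrite('pics/p8.png',cv2.resize(c['image'][110:240,250:410,::-1],(800,600)))"
```

```text
time: 15.45
tcp_pos: [0.5616, 0.0615, 0.1103]
orientation: [0.0, 0.977, 0.211, -0.002]
force: [-0.4, 0.2, -1.2]
opening: 0.2
grip_force: 25.0
time: 15.85
tcp_pos: [0.5611, 0.0556, 0.1119]
orientation: [-0.001, 0.977, 0.214, -0.0]
force: [0.0, 0.1, -1.2]
opening: 0.197
grip_force: 25.0
t 15.85 tcp [0.5611 0.0556 0.1119] shift ['-0.03', '0.07', '2.05', 'yaw mod 90deg', '0.003', 'mod 180', '0.003'] q7 -1.47
```

View pics/p8.png

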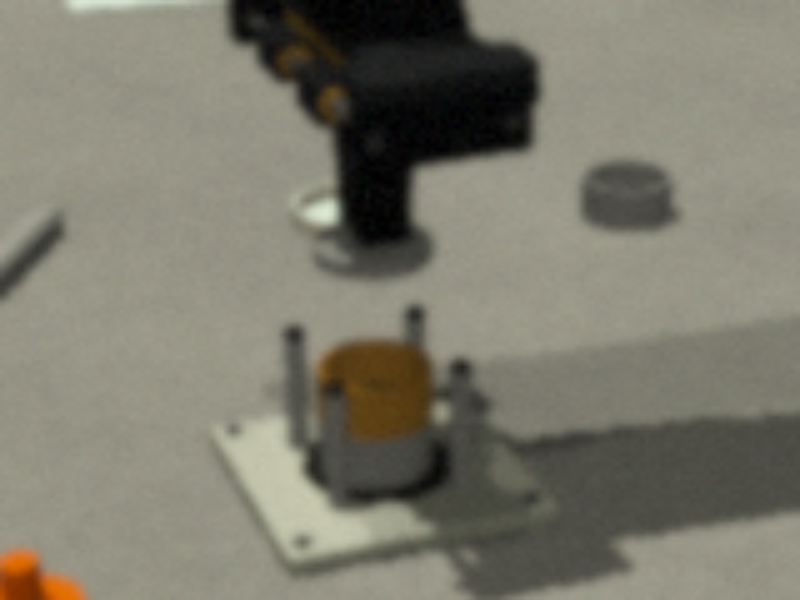

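The cover hangs level, held by its knob, centred over the sieve (columns ~374 vs 375). Lower it.

```bash
python3 -m jog '[{"x":-0.02,"y":0.03,"z":0.3,"yaw":0,"claw":5},{"x":-0.02,"y":0.03,"z":0.8,"yaw":0,"claw":5},{"x":-0.02,"y":0.03,"z":1.3,"yaw":0,"claw":5},{"x":-0.02,"y":0.03,"z":1.65,"yaw":0,"claw":5},{"x":-0.02,"y":0.03,"z":1.75,"yaw":0,"claw":5}]'; python3 -m jog '[{"x":0,"y":0,"z":0,"yaw":0,"claw":5},{"x":0,"y":0,"z":0.07,"yaw":0,"claw":5},{"x":0,"y":0,"z":0.14,"yaw":0,"claw":5},{"x":0,"y":0,"z":0.19,"yaw":0,"claw":5},{"x":0,"y":0,"z":0.19,"yaw":0,"claw":5}]'; python3 -m jog '[{"x":0,"y":0,"z":0.03,"yaw":0,"claw":5},{"x":0,"y":0,"z":0.06,"yaw":0,"claw":5}]'
```

```text
time: 16.4
tcp_pos: [0.5597, 0.0522, 0.0575]
orientation: [-0.0, 0.977, 0.212, -0.001]
force: [1.3, -0.4, -1.0]
opening: 0.195
grip_force: 25.0
time: 16.9
tcp_pos: [0.561, 0.0522, 0.054]
orientation: [0.0, 0.977, 0.212, 0.0]
force: [-0.2, -0.3, -1.3]
opening: 0.201
grip_force: 25.0
time: 17.1
tcp_pos: [0.5611, 0.0522, 0.0522]
orientation: [0.0, 0.977, 0.212, 0.0]
force: [-0.5, -0.4, -2.0]
opening: 0.2
grip_force: 25.0
```

```bash
python3 -m jog '[{"x":0,"y":0,"z":0.03,"yaw":0,"claw":5},{"x":0,"y":0,"z":0.04,"yaw":0,"claw":5}]'; python3 -m jog '[{"x":0,"y":0,"z":0.02,"yaw":0,"claw":5},{"x":0,"y":0,"z":0.02,"yaw":0,"claw":5}]'
```

```text
time: 17.3
tcp_pos: [0.5609, 0.0523, 0.0509]
orientation: [-0.0, 0.977, 0.212, -0.0]
force: [-0.1, 0.1, -2.0]
opening: 0.199
grip_force: 25.0
time: 17.5
tcp_pos: [0.561, 0.0523, 0.0503]
orientation: [-0.0, 0.977, 0.212, -0.0]
force: [-0.2, -0.5, -1.3]
opening: 0.197
grip_force: 25.0
```

```bash
python3 -m jog '[{"x":0,"y":0,"z":0.02,"yaw":0,"claw":5},{"x":0,"y":0,"z":0.02,"yaw":0,"claw":5}]'; python3 -m jog '[{"x":0,"y":0,"z":0.02,"yaw":0,"claw":5},{"x":0,"y":0,"z":0.02,"yaw":0,"claw":5}]'
```

```text
time: 17.7
tcp_pos: [0.5611, 0.0523, 0.0501]
orientation: [0.0, 0.977, 0.212, 0.0]
force: [-1.6, -1.5, 3.6]
opening: 0.199
grip_force: 25.0
time: 17.9
tcp_pos: [0.5614, 0.0524, 0.0501]
orientation: [0.0, 0.977, 0.212, 0.0]
force: [-3.4, 0.2, 9.7]
opening: 0.203
grip_force: 25.0
```

Seated on the sieve (about 10 N). Ease off slightly, release and rise.

```bash
python3 -m jog '[{"x":0,"y":0,"z":-0.02,"yaw":0,"claw":5},{"x":0,"y":0,"z":-0.02,"yaw":0,"claw":45},{"x":0,"y":0,"z":-0.02,"yaw":0,"claw":45},{"x":0,"y":0,"z":-0.02,"yaw":0,"claw":45},{"x":0,"y":0,"z":-0.02,"yaw":0,"claw":45}]'; python3 -m jog '[{"x":0,"y":0,"z":-0.3,"yaw":0,"claw":45},{"x":0,"y":0,"z":-1,"yaw":0,"claw":45},{"x":0,"y":0,"z":-2.3,"yaw":0,"claw":45},{"x":0,"y":0,"z":-3.5,"yaw":0,"claw":45},{"x":0,"y":0,"z":-4,"yaw":0,"claw":45}]'; python3 -m jog '[{"x":0,"y":-1.5,"z":0,"yaw":0,"claw":45},{"x":0,"y":-3,"z":0,"yaw":0,"claw":45},{"x":0,"y":-4.5,"z":0,"yaw":0,"claw":45},{"x":0,"y":-5.5,"z":0,"yaw":0,"claw":45},{"x":0,"y":-5.5,"z":0,"yaw":0,"claw":45}]'; python3 -c "
from h import *
d=camera('side')['image']; k=camera('top')['image']
cv2.imwrite('pics/p9.png',np.hstack([cv2.resize(k[180:250,275:345,::-1],(400,400)),cv2.resize(d[140:240,275:375,::-1],(400,400))]))"
```

```text
time: 18.4
tcp_pos: [0.561, 0.0523, 0.0496]
orientation: [-0.0, 0.977, 0.212, -0.0]
force: [0.0, 0.0, 0.4]
opening: 0.424
grip_force: 0.0
time: 18.9
tcp_pos: [0.5626, 0.0528, 0.1741]
orientation: [0.0, 0.977, 0.212, 0.002]
force: [0.2, 0.2, -0.4]
opening: 0.453
grip_force: 0.0
time: 19.4
tcp_pos: [0.49, 0.2074, 0.1703]
orientation: [-0.001, 0.976, 0.216, 0.0]
force: [-0.3, -0.1, -0.1]
opening: 0.452
grip_force: 0.0
```

View pics/p9.png

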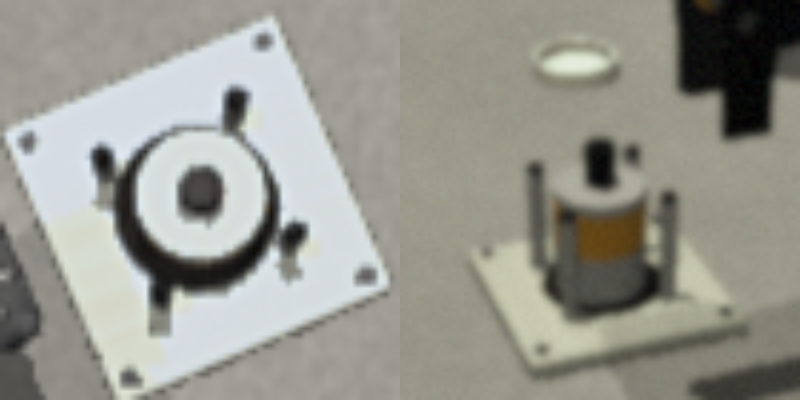

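The stack pan–sieve–cover stands flat and concentric between the posts (top crop (201,193), side crop (600,230)), and the gripper is clear.

```bash
python3 -m jog '[{"x":0,"y":0,"z":0,"yaw":0,"claw":45},{"x":0,"y":0,"z":0,"yaw":0,"claw":45}]'; python3 -c "
from cell import order
print(order.finish_job())"
```

```text
time: 19.7
tcp_pos: [0.4931, 0.2009, 0.1696]
orientation: [0.0, 0.977, 0.211, -0.0]
force: [0.4, -0.4, 1.0]
opening: 0.449
grip_force: 0.0
the job is handed in; nothing more can be done
None
```

The brass sieve is on the pan and the steel cover is on the sieve. The last pictures show all three level and centred between the posts and the gripper clear; I handed the job in at about 20 s, and no verdict came back.

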